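# Unload the tray onto the spice shelf

## Task

Move the two spice jars and the salt shaker out of the metal tray onto the small wooden shelf, so that they carry on the row from the spice jar already standing there: first the two jars, in either order, then the salt shaker at the end of the row. Set them down gently, upright, in one straight line along the middle of the shelf, with less than a finger's width (about 15 mm) between neighbours. Do not shift the jar or the dropper bottle that already stand on the shelf, nor the tin and the garlic on the worktop.

Things in the scene. Friction and masses are not known exactly. Their poses are not given: they have to be found in the camera images.
- rack: Low wooden spice shelf, fixed, 92 mm deep (its x, +x away from the robot), 316 mm long (its y, the row's direction). Origin on the worktop under its centre; board top 50 mm above it, middle line x = 0. Clear board 71 x 292 mm between 12 mm end panels that reach 88 mm above the worktop; front lip 10 mm and back rail 24 mm above the board.
- tray: Open steel tray, fixed on the worktop, 96 mm (its x) by 240 mm (its y), 22 mm high, walls 5 mm, inner floor 5 mm above the worktop, a small wire handle at each end. Origin under its centre, on the worktop. The two jars and the shaker stand in it in a line along its y, about 75 mm apart, in any order.
- jar_a: In the tray: spice jar, upright cylinder 41 mm across and 105 mm tall with a dark screw cap (the top 21 mm, 40 mm across), about 0.11 kg; origin at the centre of its underside, z up; its yaw means nothing
- jar_b: In the tray: spice jar, upright cylinder 41 mm across and 105 mm tall with a dark screw cap (the top 21 mm, 40 mm across), about 0.11 kg; origin at the centre of its underside, z up; its yaw means nothing. Interchangeable with jar_a
- jar_c: Already on the shelf, near one end (either end); the start of the row, to be left where it is (its lid has a pale top): spice jar, upright cylinder 41 mm across and 105 mm tall with a dark screw cap (the top 21 mm, 40 mm across), about 0.11 kg; origin at the centre of its underside, z up; its yaw means nothing
- salt: Glass salt shaker in the tray, 44 mm across and 90 mm tall, round and upright: about 44 mm across in the body, narrowing to a 34 mm domed top from about 70 mm up; about 0.1 kg; origin at the centre of its underside, z up
- dropper: Brown dropper bottle with a black rubber bulb, 33 mm across, 102 mm tall, standing on the shelf near the other end from jar_c; to be left where it is. Origin at the centre of its underside
- tin: Low food tin on the worktop, 75 mm across, 58 mm tall; leave alone. Origin at the centre of its underside
- garlic: Garlic bulb on the worktop, about 56 mm; leave alone. Origin at its underside

How it is judged:
At the end, for the whole second after the job is handed in: From jar_c: a jar, the other jar, the salt shaker; all upright (0.1 rad), still, on the board, within 12 mm of the shelf's middle line, neighbours' centres under 61 mm apart (shaker 62.5 mm: gaps under 20 mm); jar_c and the dropper bottle within 15 mm of their start, upright (x of jar_a in the frame of rack between -0.012 and 0.012 m and z of jar_a in the frame of rack between 0.044 and 0.056 m and y of jar_a in the frame of rack between -0.146 and 0.146 m and angle between each of jar_a, jar_b, jar_c, salt, dropper's own z axis and vertical below 0.1 rad and linear speed of each of jar_a, jar_b, jar_c, salt below 0.02 m/s and x of jar_b in the frame of rack between -0.012 and 0.012 m and z of jar_b in the frame of rack between 0.044 and 0.056 m and y of jar_b in the frame of rack between -0.146 and 0.146 m and x of jar_c in the frame of rack between -0.012 and 0.012 m and z of jar_c in the frame of rack between 0.044 and 0.056 m and y of jar_c in the frame of rack between -0.146 and 0.146 m and x of salt in the frame of rack between -0.012 and 0.012 m and z of salt in the frame of rack between 0.044 and 0.056 m and y of salt in the frame of rack between -0.146 and 0.146 m and ((horizontal distance between jar_c and jar_a below 0.061 m and horizontal distance between jar_a and jar_b below 0.061 m and horizontal distance between jar_b and salt below 0.0625 m and horizontal distance between jar_c and salt above 0.115 m) or (horizontal distance between jar_c and jar_b below 0.061 m and horizontal distance between jar_b and jar_a below 0.061 m and horizontal distance between jar_a and salt below 0.0625 m and horizontal distance between jar_c and salt above 0.115 m)) and distance of each of jar_c, dropper from where it was at the start of the episode below 0.015 m); the robot touches nothing.
It fails at once if jar or shaker set down hard: more than 40 N between it and the shelf (contact force between any of jar_a, jar_b, salt and rack above 40 N).
It fails at once if a jar or the shaker dropped from more than about 18 mm (moving at over 0.6 m/s with the fingers off it) ((contact force between the fingers and jar_a below 0.05 N and linear speed of jar_a above 0.6 m/s) or (contact force between the fingers and jar_b below 0.05 N and linear speed of jar_b above 0.6 m/s) or (contact force between the fingers and salt below 0.05 N and linear speed of salt above 0.6 m/s)).
It fails at once if the jar or the dropper bottle on the shelf knocked over or shifted more than 30 mm (angle between any of jar_c, dropper's own z axis and vertical above 0.5 rad or distance of any of jar_c, dropper from where it was at the start of the episode above 0.03 m).
It fails at once if tin or garlic moved more than 30 mm (distance of any of tin, garlic from where it was at the start of the episode above 0.03 m).
It also fails if it takes over 70 s, if anything falls off the work surface, if the arm or the gripper's body presses on something with over 40 N, if the wrist force passes 120 N, or if a joint passes its speed limit or range.

## Robot

A 7-joint arm with a two-finger parallel gripper is mounted at the origin on a cart in front of the work surface, level with it; the furniture and walls round the work are solid. World frame = base frame: x ahead of the robot, y to its left, z up, the work surface at z = 0. Lengths are in m, angles in rad, forces in N, time in s.
With the tool pointing down it reaches from about 0.4 to 0.85 m from the base axis. Payload 6.9 kg.
Tool frame: the origin (TCP) lies midway between the tips of the shut fingers; the grasp point (between the pads) lies robot.grip_point_offset behind it (robot.grip_point_offset is the distance from the TCP to the grasp point, in m); z points along the fingers, y is the direction in which the jaws open and shut (so a half turn about z gives the same grasp; the last joint's range is limited). The gripper opens to 85 mm and grips with 20 to 120 N. Pads are 22 mm wide; open, the fingers measure 114 mm over their backs; the gripper's body (76 mm by 85 mm) begins 54 mm behind the grasp point. The pads swing forward as they close: fully open they stand 13 mm farther back than shut.
Start: joints at [1.254, 0.507, -0.238, 1.5, 0.126, 1.149, -0.155], TCP at [0.256, -0.57, 0.231] pointing down, gripper open.
Joint ranges: [-3.08, 3.08], [-0.24, 2.05], [-1.43, 1.35], [0, 2.5], [-1.52, 4.66], [0.17, 1.96], [-2.89, 2.89]. Speed limits (rad/s): [2.39, 2.39, 3.14, 3.14, 3.14, 3.14, 3.14].

## Interface

Orientations are given as a unit quaternion [x, y, z, w].
In Python, from bench import robot gives the robot as it stands.
- The arm moves only by the shell command python3 -m jog 'ROWS' [FORCE]. ROWS is JSON, a list of rows, each a list of 7 numbers: the shift along the tool's x, y, z in mm, then the turn, a rotation vector about the tool's x, y, z in degrees, then the closure, from 0 (fully open) to 1 (shut). A call has 1 to 5 rows; each row shifts and turns the commanded pose from where the row before left it, along the tool's axes as they then stand; what a row does not reach is not made up. A row lasts 1/10 s, in which the tool goes at most 50 mm and 8.59 degrees, less where a joint would pass 70% of its speed; a pose out of reach is approached as far as the arm can. A call with a gripper value outside its range is refused whole. The fingers move at their own pace and stop on an object; FORCE is the grip in N (left out, the last holds). Time passes only in rows, so rows that do not move let the fingers close. It gives the time, the measured TCP pose, the force and the opening at its end, in the units of the state.
- robot.get_state(): the state, without advancing time (a new reading comes with each control period).
- robot.get_image(name): name is "side" or "top" or "wrist"; returns the picture (480x640x3 uint8, red, green, blue); there is no depth.
- robot.calibration(name): a dict with "fov_y" (degrees; the focal length in pixels is half the picture's height over the tangent of half this angle, whatever the lens; pixels are square), "cx", "cy" (the principal point, pixels), "dist_coeffs" ([k1, k2, p1, p2, k3] as OpenCV has them; the pictures are not rectified), "extrinsics" (4x4, takes a point from world to camera coordinates). Camera axes: x right, y down, z forward; pixel columns grow to the right and rows downward; lengths in m; the calibration is good to about 2 mm. A picture is of the moment at which its call begins: read the wrist's pose just before it. calibration takes no time and is no camera call; for the wrist camera it gives the pose at the moment of the call.
- robot.finish_job(): hands the job in, once; it reports no verdict.
The state is a dict: "time_s": time; "qpos": joint angles; "qvel": joint speeds; "joint_efforts": joint torques, N m; "tool_pos": TCP position; "orientation": TCP orientation; "wrist_force": force on the tool from outside, world axes, zero at the start; "torque": the same for the moment, N m; "grip_width": finger opening in m.
Only numpy, scipy, OpenCV 4.12 (cv2) and the standard library are available. Lean on these libraries where they do the work, as an engineer would, in place of code of your own. Each camera call takes 0.05 s, during which the arm holds its last target. There are 200 camera calls.

## Working session

There is one attempt and no reset: what is moved stays moved. The work goes in short steps, Python scripts to look and compute and a shell command to move; the robot and the scene stay as the last step left them, time stands still between calls to the robot, and variables do not carry over. Pictures are saved under pics/ and viewed, about 8 in all and at most 12, crops included, and the job is handed in when it is done.

```bash
mkdir -p pics; ls; python3 - <<'E'
from bench import robot
import cv2
print(robot.grip_point_offset); print(robot.get_state())
for n in("top","side"):
    c=robot.calibration(n);print(n,c)
    cv2.imwrite(f"pics/{n}0.png",robot.get_image(n)[:,:,::-1])
E
```

```text
pics
0.0187
{'time_s': 0.0, 'qpos': array([ 1.25449336,  0.50833207, -0.23751141,  1.50114047,  0.1256983 ,
        1.14890936, -0.1547709 ]), 'qvel': array([-0.00153911, -0.00048064, -0.00143328, -0.0005781 ,  0.00128656,
        0.00116742, -0.00010674]), 'joint_efforts': array([-4.13805201e-04, -6.20587420e+01, -2.18606718e+00, -2.49656957e+01,
        1.29059385e-02,  1.18003279e-02,  1.64945340e-05]), 'tool_pos': array([ 0.25559165, -0.56978948,  0.23043016]), 'orientation': array([ 9.77838545e-01,  2.09358471e-01, -2.08699731e-04, -8.75813540e-04]), 'wrist_force': array([-0.42216951,  0.07004905, -1.02503297]), 'torque': array([-0.01020637,  0.01736761, -0.03747653]), 'grip_width': 0.08508429097155448}
top {'fov_y': 51.0671124998982, 'cx': 317.09721241476433, 'cy': 243.3565572715431, 'dist_coeffs': array([-0.13235691,  0.        ,  0.        ,  0.        ,  0.        ]), 'extrinsics': array([[-0.00122408, -0.9999959 , -0.00258974, -0.02109903],
       [-0.98957329,  0.0015843 , -0.14402149,  0.5692508 ],
       [ 0.144025  ,  0.00238645, -0.98957117,  1.12182964],
       [ 0.        ,  0.        ,  0.        ,  1.        ]])}
side {'fov_y': 48.000959937419246, 'cx': 323.62590632499115, 'cy': 245.48458684542007, 'dist_coeffs': array([-0.0244207,  0.       ,  0.       ,  0.       ,  0.       ]), 'extrinsics': array([[ 0.99960523,  0.02786087, -0.0036284 , -0.5826541 ],
       [ 0.0222099 , -0.86266296, -0.50529135, -0.02563703],
       [-0.01720794,  0.50501128, -0.86294119,  1.51534967],
       [ 0.        ,  0.        ,  0.        ,  1.        ]])}
```

View pics/top0.png

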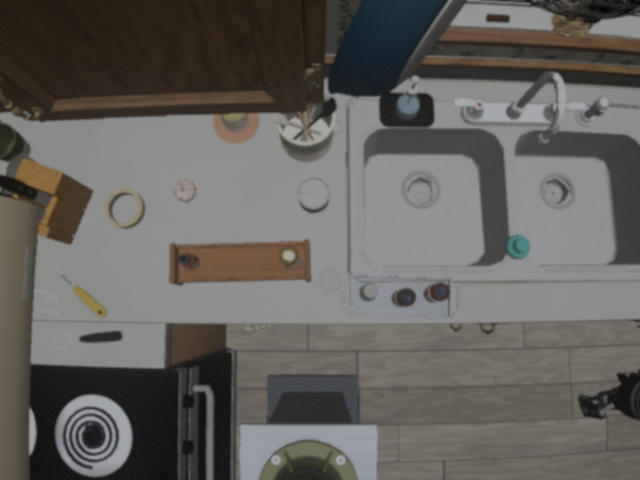

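View pics/side0.png

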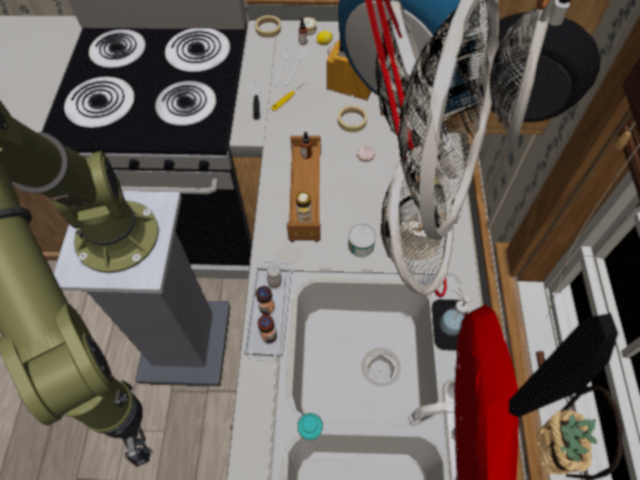

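```bash
python3 - <<'E'
import cv2,numpy as np
a=cv2.imread("pics/top0.png");b=cv2.imread("pics/side0.png")
p=cv2.resize(a[230:325,160:470],None,fx=2.58,fy=2.58,interpolation=cv2.INTER_CUBIC)
q=cv2.resize(b[125:365,235:335],None,fx=2.4,fy=2.4,interpolation=cv2.INTER_CUBIC)
q=cv2.rotate(q,cv2.ROTATE_90_CLOCKWISE)
w=np.zeros((p.shape[0]+q.shape[0],800,3),np.uint8);w[:p.shape[0],:p.shape[1]]=p[:,:800];w[p.shape[0]:,:q.shape[1]]=q
print(p.shape,q.shape);cv2.imwrite("pics/crop0.png",w)
E
cat > h.py <<'E'
import cv2,numpy as np
from bench import robot
from scipy.spatial.transform import Rotation as R
def K(c): f=240/np.tan(np.radians(c["fov_y"]/2)); return np.array([[f,0,c["cx"]],[0,f,c["cy"]],[0,0,1]])
def ray(c,uv,z):
    n=cv2.undistortPoints(np.array([[uv]],float),K(c),c["dist_coeffs"])[0,0]
    E=c["extrinsics"];o=-E[:3,:3].T@E[:3,3];d=E[:3,:3].T@[n[0],n[1],1]
    return o+d*(z-o[2])/d[2]
def proj(c,P):
    E=c["extrinsics"];return cv2.projectPoints(np.array([P],float),cv2.Rodrigues(E[:3,:3])[0],E[:3,3],K(c),c["dist_coeffs"])[0][0,0]
def st():
    s=robot.get_state();r=R.from_quat(s["orientation"]);return s,r
def goal(p,yaw=None):
    """shift in tool axes (mm) to world TCP p, and turn for tool x axis at yaw (tool pointing down)"""
    s,r=st();d=r.inv().apply(np.array(p)-s["tool_pos"])*1000
    print("shift mm",d.round(1))
    if yaw is not None:
        g=R.from_euler('z',yaw,degrees=True)*R.from_euler('x',180,degrees=True)
        print("turn deg",np.degrees((r.inv()*g).as_rotvec()).round(2))
E
python3 - <<'E'
from h import *
c=robot.calibration("top")
for n,uv,z in[("salt",(369,291),.095),("j1",(404,297),.11),("j2",(438,292),.11),("jc",(289,256),.155),("drop",(188,260),.15)]: print(n,ray(c,uv,z).round(4))
for uv in[(170,243),(310,240),(310,281),(170,284)]:print(ray(c,uv,.08).round(4))
for uv in[(349,277),(456,282),(449,317),(348,314)]:print(ray(c,uv,.022).round(4))
print(robot.calibration("wrist")["extrinsics"].round(3),st()[1].as_matrix().round(3))
E
```

```text
(245, 800, 3) (240, 576, 3)
salt [ 0.4562 -0.1351  0.095 ]
j1 [ 0.4421 -0.2091  0.11  ]
j2 [ 0.4524 -0.2836  0.11  ]
jc [0.5262 0.0363 0.155 ]
drop [0.5184 0.2498 0.15  ]
[0.5649 0.3112 0.08  ]
[ 0.5712 -0.0061  0.08  ]
[ 0.4794 -0.0062  0.08  ]
[0.4721 0.3076 0.08  ]
[ 0.4926 -0.0962  0.022 ]
[ 0.4797 -0.3484  0.022 ]
[ 0.3981 -0.3291  0.022 ]
[ 0.4068 -0.0931  0.022 ]
[[ 0.409 -0.912 -0.002 -0.624]
 [-0.877 -0.394  0.277 -0.036]
 [-0.254 -0.112 -0.961  0.379]
 [ 0.     0.     0.     1.   ]] [[ 0.912  0.409 -0.001]
 [ 0.409 -0.912  0.002]
 [-0.    -0.002 -1.   ]]
```

View pics/crop0.png

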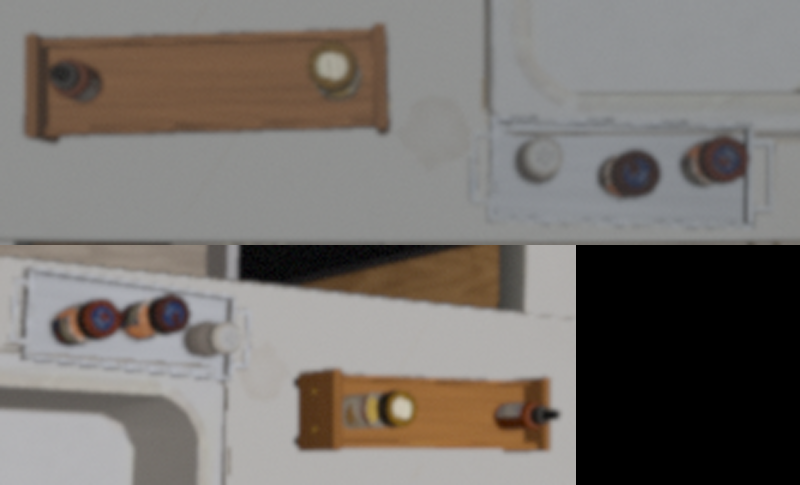

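```bash
python3 -m jog '[[37,-22.5,0,0,0,0,0],[37,-22.5,0,0,0,0,0],[37,-22.5,0,0,0,0,0],[37,-22.5,0,0,0,0,0],[37,-22.5,0,0,0,0,0]]'; python3 -m jog '[[37,-22.5,0,0,0,0,0],[37,-22.5,0,0,0,0,0],[37,-22.5,-10,0,0,0,0],[0,0,-10,0,0,-8.3,0],[0,0,0,0,0,-8.3,0]]'; python3 -m jog '[[0,0,0,0,0,-8.3,0],[0,0,0,0,0,-8.3,0],[0,0,0,0,0,-8.3,0],[0,0,0,0,0,-8.3,0],[0,0,0,0,0,-8.3,0]]'; python3 -m jog '[[0,0,0,0,0,-8.3,0],[0,0,0,0,0,0,0],[0,0,0,0,0,0,0]]'
python3 - <<'E'
from h import *
c=robot.calibration("top")
f=lambda x,y:(160+(x+.5)/2.58-.5,230+(y+.5)/2.58-.5)
for n,uv,z in[("salt",(544,158),.095),("j1",(636,173),.11),("j2",(722,158),.11),("jc",(333,67),.155)]: print(n,ray(c,f(*uv),z).round(4))
for uv in[(26,35),(386,25),(388,131),(27,138)]:print(ray(c,f(*uv),.088).round(4))
goal([.452,-.284,.25],90)
c=robot.calibration("wrist")
for P in([.452,-.284,.11],[.442,-.21,.11],[.456,-.135,.095]):print(proj(c,P))
cv2.imwrite("pics/w1.png",robot.get_image("wrist")[:,:,::-1])
E
```

```text
time_s: 0.6
tool_pos: [0.3791, -0.3902, 0.231]
orientation: [0.978, 0.209, -0.0, -0.0]
wrist_force: [0.6, 0.1, 0.2]
grip_width: 0.0857
time_s: 1.1
tool_pos: [0.4539, -0.2829, 0.2523]
orientation: [0.936, 0.353, 0.001, 0.001]
wrist_force: [-1.1, 0.4, 0.6]
grip_width: 0.0855
time_s: 1.6
tool_pos: [0.4519, -0.2847, 0.2509]
orientation: [0.751, 0.66, -0.0, -0.0]
wrist_force: [-0.5, -0.9, -0.8]
grip_width: 0.0858
time_s: 1.9
tool_pos: [0.452, -0.2849, 0.251]
orientation: [0.705, 0.709, 0.0, -0.0]
wrist_force: [0.5, -0.8, 1.0]
grip_width: 0.0855
salt [ 0.4563 -0.1385  0.095 ]
j1 [ 0.4427 -0.2139  0.11  ]
j2 [ 0.4547 -0.287   0.11  ]
jc [0.5269 0.0368 0.155 ]
[0.5632 0.3093 0.088 ]
[ 0.5714 -0.0047  0.088 ]
[ 0.48   -0.0065  0.088 ]
[0.4734 0.3049 0.088 ]
shift mm [0.9 0.  1. ]
turn deg [-0.02 -0.03  0.31]
[318.7242236  225.03056125]
[306.05361054 130.14579709]
[325.21207499  23.5219965 ]
```

View pics/w1.png

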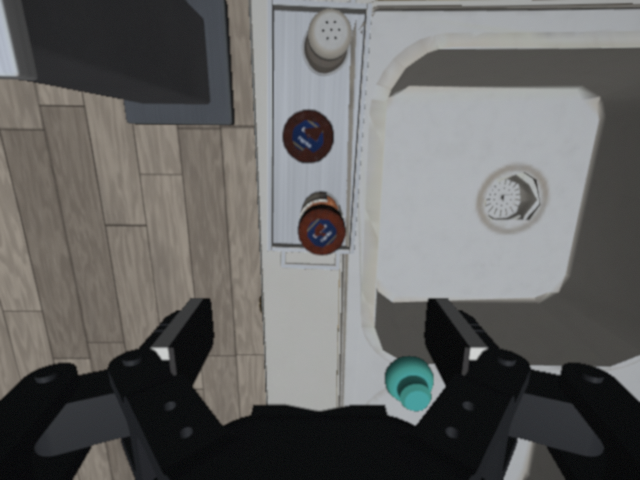

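```bash
python3 - <<'E'
from h import *
c=robot.calibration("wrist")
for n,uv,z in[("j2",(322,230),.11),("j1",(308,136),.11),("salt",(329,34),.095)]:print(n,ray(c,uv,z).round(4))
p=ray(c,(322,230),.11); 
goal([p[0],p[1],.075-.0187],90)
E
```

```text
j2 [ 0.4548 -0.2882  0.11  ]
j1 [ 0.4435 -0.2142  0.11  ]
salt [ 0.4589 -0.1418  0.095 ]
shift mm [ -3.4   2.8 194.8]
turn deg [-0.02 -0.02  0.33]
```

```bash
python3 -m jog '[[-3.4,2.8,45,0,0,0,0],[0,0,45,0,0,0,0],[0,0,45,0,0,0,0],[0,0,40,0,0,0,0],[0,0,20,0,0,0,0]]' 40;  python3 -m jog '[[0,0,0,0,0,0,0],[0,0,0,0,0,0,0.3],[0,0,0,0,0,0,0.5],[0,0,0,0,0,0,0.6],[0,0,0,0,0,0,0.7]]' 40; python3 -m jog '[[0,0,0,0,0,0,0.7],[0,0,0,0,0,0,0.7],[0,0,0,0,0,0,0.7]]' 40
```

```text
time_s: 2.45
tool_pos: [0.4534, -0.2874, 0.0531]
orientation: [0.705, 0.71, -0.001, -0.002]
wrist_force: [-0.8, 0.1, 0.5]
grip_width: 0.0853
time_s: 2.95
tool_pos: [0.4557, -0.2887, 0.0578]
orientation: [0.704, 0.71, 0.0, 0.001]
wrist_force: [-2.0, 0.3, 6.6]
grip_width: 0.0406
time_s: 3.25
tool_pos: [0.4556, -0.2887, 0.0577]
orientation: [0.704, 0.71, 0.0, 0.001]
wrist_force: [-1.4, 0.6, 6.4]
grip_width: 0.0405
```

```bash
python3 -m jog '[[0,0,-10,0,0,0,0.7],[0,0,-30,0,0,0,0.7],[0,0,-45,0,0,0,0.7],[0,0,-50,0,0,0,0.7],[0,0,-50,0,0,0,0.7]]' 40;  python3 -m jog '[[20,10,0,0,0,-1.1,0.7],[40,15,0,0,0,0,0.7],[45,15,0,0,0,0,0.7],[45,15,0,0,0,0,0.7],[30,10,0,0,0,0,0.7]]' 40; python3 -m jog '[[0,0,0,0,0,0,0.7],[0,0,0,0,0,0,0.7],[0,0,0,0,0,0,0.7]]' 40
python3 - <<'E'
from h import *
goal([.52,.08,.238],91.4)
cv2.imwrite("pics/w2.png",robot.get_image("wrist")[:,:,::-1])
np.save("cw2.npy",robot.calibration("wrist")["extrinsics"])
E
```

```text
time_s: 3.75
tool_pos: [0.4545, -0.2876, 0.244]
orientation: [0.703, 0.711, 0.0, -0.0]
wrist_force: [1.4, -1.0, -1.5]
grip_width: 0.0401
time_s: 4.25
tool_pos: [0.5156, -0.1026, 0.2426]
orientation: [0.696, 0.718, 0.001, 0.0]
wrist_force: [0.5, -0.0, -1.7]
grip_width: 0.04
time_s: 4.55
tool_pos: [0.5147, -0.1078, 0.2415]
orientation: [0.697, 0.717, -0.0, 0.0]
wrist_force: [-0.5, 0.0, -2.8]
grip_width: 0.04
shift mm [187.6  10.4   3.4]
turn deg [-0.02  0.05  0.17]
```

View pics/w2.png

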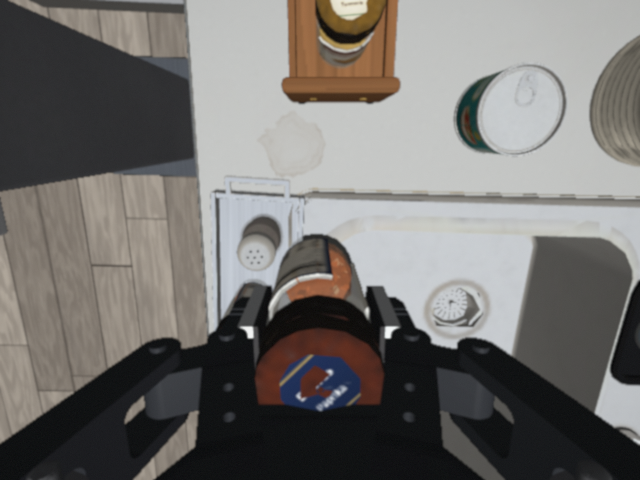

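```bash
python3 -m jog '[[30,2,-5,0,0,0,0.7],[45,2,-5,0,0,0,0.7],[45,2,0,0,0,0,0.7],[30,2,0,0,0,0,0.7],[0,0,0,0,0,0,0.7]]' 40; python3 -m jog '[[0,0,0,0,0,0,0.7],[0,0,0,0,0,0,0.7],[0,0,0,0,0,0,0.7]]' 40
python3 - <<'E'
from h import *
goal([.52,.08,.24],91.4)
cv2.imwrite("pics/w3.png",robot.get_image("wrist")[:,:,::-1])
np.save("cw3.npy",robot.calibration("wrist")["extrinsics"])
E
```

```text
time_s: 5.1
tool_pos: [0.5186, 0.0478, 0.2519]
orientation: [0.695, 0.719, 0.001, -0.001]
wrist_force: [-0.4, -0.5, -1.4]
grip_width: 0.0401
time_s: 5.4
tool_pos: [0.5189, 0.0416, 0.2511]
orientation: [0.698, 0.716, -0.0, 0.0]
wrist_force: [-0.9, 0.2, -1.9]
grip_width: 0.0402
shift mm [38.4  2.1 11.1]
turn deg [-0.02  0.04  0.08]
```

View pics/w3.png

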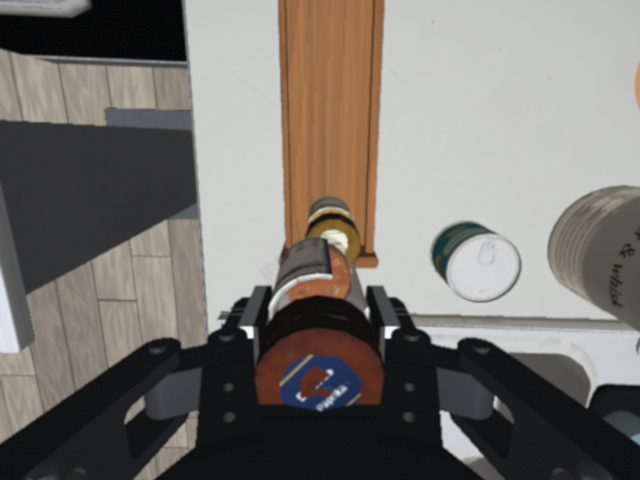

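```bash
cat > m.py <<'E'
from h import *
c=robot.calibration("wrist");c2=dict(c);c2["extrinsics"]=np.load("cw2.npy");c["extrinsics"]=np.load("cw3.npy")
im=cv2.imread("pics/w3.png");hs=cv2.cvtColor(im,cv2.COLOR_BGR2HSV)
m=(hs[...,1]>90)
P=[]
for v in range(15,200,20):
    x=np.where(m[v,250:420])[0]+250; l=ray(c,(x[0]-.5,v),.06);r=ray(c,(x[-1]+.5,v),.074)
    print(v,x[0],x[-1],l.round(4)[:2],r.round(4)[:2]);P.append([(l[0]+r[0])/2,(l[1]+r[1])/2])
P=np.array(P);k=np.polyfit(P[:,1],P[:,0],1);print("mid x=",k,"at y .04,.09,.15,.2",np.polyval(k,[.04,.09,.15,.2]).round(4))
print("jc w2",ray(c2,(350,5),.155),"cap", ray(c2,(351,8),.155)); print("jc w3",ray(c,(339,241),.155))
E
python3 m.py
```

```text
15 279 382 [0.4817 0.206 ] [0.5647 0.2042]
35 280 381 [0.4825 0.1916] [0.565  0.1904]
55 280 380 [0.4823 0.1768] [0.5653 0.1761]
75 281 379 [0.4831 0.1614] [0.5656 0.1614]
95 282 378 [0.4839 0.1456] [0.566  0.1463]
115 282 378 [0.4838 0.1293] [0.5671 0.1307]
135 283 377 [0.4846 0.1124] [0.5675 0.1145]
155 284 376 [0.4855 0.095 ] [0.5678 0.0978]
175 284 375 [0.4854 0.077 ] [0.5682 0.0806]
195 285 374 [0.4863 0.0585] [0.5686 0.0628]
mid x= [-0.03019265  0.52934916] at y .04,.09,.15,.2 [0.5281 0.5266 0.5248 0.5233]
jc w2 [0.5284305  0.03250058 0.155     ] cap [0.52906511 0.03107611 0.155     ]
jc w3 [0.53305477 0.04263001 0.155     ]
```

```bash
python3 - <<'E'
from h import *
s=robot.calibration("side");print("jc side",ray(s,(302.9,197.1),.155))
t=robot.calibration("top");print(proj(t,[.5275,.035,.155]),proj(s,[.5275,.035,.155]))
# triangulated lid centre
f=lambda c,uv:cv2.undistortPoints(np.array([[uv]],float),K(c),c["dist_coeffs"])[0,0]
c2=dict(robot.calibration("wrist"));c2["extrinsics"]=np.load("cw2.npy")
print(robot.calibration("wrist")["dist_coeffs"])
for a,ua,b,ub in((t,(288.8,255.7),s,(302.9,197.1)),(t,(288.8,255.7),c2,(350,5)),(s,(302.9,197.1),c2,(350,5))):
    X=cv2.triangulatePoints(a["extrinsics"][:3],b["extrinsics"][:3],f(a,ua),f(b,ub))[:,0];print((X[:3]/X[3]).round(4))
print("drop",ray(s,(304.5,133),.15))
goal([.526,.0865,.125],91.4)
E
```

```text
jc side [0.52884656 0.03794566 0.155     ]
[289.62256819 255.36788244] [302.32444848 198.02225107]
[0.02186864 0.         0.         0.         0.        ]
[0.5278 0.037  0.1557]
[0.5293 0.0378 0.1374]
[0.5287 0.0292 0.1666]
drop [0.52252997 0.26126605 0.15      ]
shift mm [ 44.5   8.4 126.1]
turn deg [-0.02  0.03  0.11]
```

```bash
python3 -m jog '[[25,4.5,0,0,0,0,0.7],[20,4,0,0,0,0,0.7],[0,0,10,0,0,0,0.7],[0,0,30,0,0,0,0.7],[0,0,40,0,0,0,0.7]]' 40; python3 -m jog '[[0,0,30,0,0,0,0.7],[0,0,18,0,0,0,0.7],[0,0,10,0,0,0,0.7],[0,0,0,0,0,0,0.7],[0,0,0,0,0,0,0.7]]' 40
python3 - <<'E'
from h import *
goal([.5258,.087,.103],91.4)
E
```

```text
time_s: 5.95
tool_pos: [0.5272, 0.0878, 0.1714]
orientation: [0.697, 0.717, 0.001, 0.001]
wrist_force: [0.8, 0.3, -2.4]
grip_width: 0.0403
time_s: 6.45
tool_pos: [0.5265, 0.0885, 0.1139]
orientation: [0.697, 0.717, 0.0, 0.0]
wrist_force: [0.7, 0.2, -0.7]
grip_width: 0.0401
shift mm [-1.5 -0.7 10.9]
turn deg [ 0.04 -0.01  0.23]
```

```bash
python3 -m jog '[[-1.5,-0.5,4,0,0,0,0.7],[0,0,2,0,0,0,0.7],[0,0,1,0,0,0,0.7],[0,0,0,0,0,0,0.7],[0,0,0,0,0,0,0.7]]' 40; python3 -m jog '[[0,0,1.5,0,0,0,0.7],[0,0,0,0,0,0,0.7],[0,0,1.5,0,0,0,0.7],[0,0,0,0,0,0,0.7],[0,0,0,0,0,0,0.7]]' 40
```

```text
time_s: 6.95
tool_pos: [0.5256, 0.0874, 0.1064]
orientation: [0.697, 0.717, 0.0, 0.0]
wrist_force: [0.7, -0.2, -1.1]
grip_width: 0.0398
time_s: 7.45
tool_pos: [0.5255, 0.0873, 0.1032]
orientation: [0.697, 0.717, -0.0, -0.0]
wrist_force: [0.4, -0.2, -1.4]
grip_width: 0.0402
```

```bash
python3 -m jog '[[0,0,1,0,0,0,0.7],[0,0,0,0,0,0,0.7],[0,0,0,0,0,0,0.7]]' 40; python3 -m jog '[[0,0,1,0,0,0,0.7],[0,0,0,0,0,0,0.7],[0,0,0,0,0,0,0.7]]' 40
```

```text
time_s: 7.75
tool_pos: [0.5256, 0.0874, 0.1028]
orientation: [0.697, 0.717, 0.0, 0.0]
wrist_force: [-1.8, -0.1, 5.9]
grip_width: 0.0399
time_s: 8.05
tool_pos: [0.5256, 0.0875, 0.1027]
orientation: [0.697, 0.717, 0.0, 0.001]
wrist_force: [-5.9, 0.1, 15.8]
grip_width: 0.0401
```

```bash
python3 -m jog '[[0,0,-0.8,0,0,0,0.7],[0,0,0,0,0,0,0.5],[0,0,0,0,0,0,0.3],[0,0,0,0,0,0,0],[0,0,0,0,0,0,0]]' 40; python3 -m jog '[[0,0,-10,0,0,0,0],[0,0,-30,0,0,0,0],[0,0,-45,0,0,0,0],[0,0,-40,0,0,0,0],[-40,-8,0,0,0,0,0]]'; python3 -m jog '[[-48,-12,0,0,0,0,0],[-48,-12,0,0,0,0,0],[-48,-12,0,0,0,0,0],[-48,-12,0,0,0,0,0],[-40,-12,0,0,0,0,0]]'; python3 -m jog '[[-20,-5,0,0,0,1,0],[0,0,0,0,0,0,0],[0,0,0,0,0,0,0]]'
python3 - <<'E'
from h import *
goal([.4435,-.2142,.056],90)
cv2.imwrite("pics/w4.png",robot.get_image("wrist")[:,:,::-1])
np.save("cw4.npy",robot.calibration("wrist")["extrinsics"])
cv2.imwrite("pics/top4.png",robot.get_image("top")[:,:,::-1])
a=cv2.imread("pics/top4.png")[225:330,160:330];a=cv2.resize(a,None,fx=3.5,fy=3.5,interpolation=cv2.INTER_CUBIC);cv2.imwrite("pics/c4.png",a)
E
```

```text
time_s: 8.55
tool_pos: [0.5256, 0.0873, 0.1019]
orientation: [0.697, 0.717, -0.0, -0.0]
wrist_force: [0.4, 0.1, -0.6]
grip_width: 0.0838
time_s: 9.05
tool_pos: [0.5218, 0.0538, 0.2336]
orientation: [0.694, 0.72, 0.006, 0.002]
wrist_force: [1.3, -0.0, -1.3]
grip_width: 0.0851
time_s: 9.55
tool_pos: [0.4646, -0.1892, 0.2278]
orientation: [0.697, 0.717, -0.0, 0.0]
wrist_force: [0.6, 0.3, -0.1]
grip_width: 0.0852
time_s: 9.85
tool_pos: [0.4612, -0.2063, 0.2276]
orientation: [0.703, 0.711, 0.0, 0.0]
wrist_force: [0.1, -0.3, -1.1]
grip_width: 0.0854
shift mm [ -7.8 -17.9 171.6]
turn deg [ 0.04 -0.03  0.65]
```

View pics/c4.png

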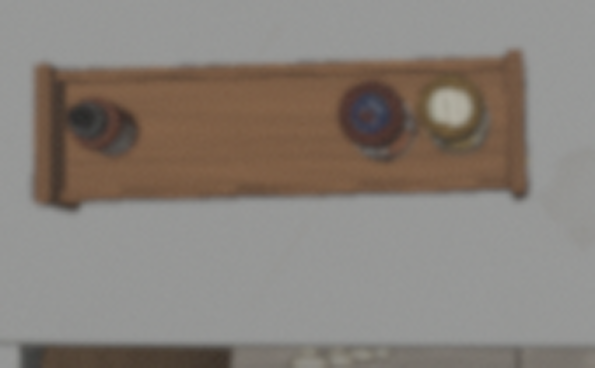

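View pics/w4.png

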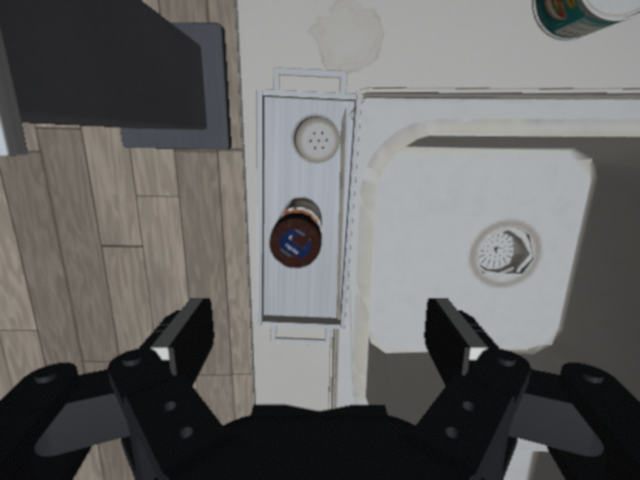

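```bash
python3 - <<'E'
from h import *
c=robot.calibration("top");f=lambda x,y:(160+(x+.5)/3.5-.5,225+(y+.5)/3.5-.5)
for n,uv,z in(("placed",(371,116),.155),("jc",(453,107),.155),("drop",(88,119),.152)):print(n,ray(c,f(*uv),z).round(4))
c=robot.calibration("wrist");c["extrinsics"]=np.load("cw4.npy")
print("j1",ray(c,(296,240),.11).round(4),"salt",ray(c,(317,139),.095).round(4))
E
```

```text
placed [0.5225 0.0849 0.155 ]
jc [0.5278 0.0361 0.155 ]
drop [0.521  0.2563 0.152 ]
j1 [ 0.4445 -0.2107  0.11  ] salt [ 0.4595 -0.1369  0.095 ]
```

```bash
python3 -m jog '[[-6.2,-17,20,0,0,0,0],[0,0,45,0,0,0,0],[0,0,45,0,0,0,0],[0,0,40,0,0,0,0],[0,0,21,0,0,0,0]]' 40;  python3 -m jog '[[0,0,0,0,0,0,0],[0,0,0,0,0,0,0.3],[0,0,0,0,0,0,0.5],[0,0,0,0,0,0,0.6],[0,0,0,0,0,0,0.7]]' 40; python3 -m jog '[[0,0,0,0,0,0,0.7],[0,0,0,0,0,0,0.7],[0,0,0,0,0,0,0.7]]' 40
```

```text
time_s: 10.45
tool_pos: [0.4434, -0.2109, 0.0536]
orientation: [0.702, 0.712, -0.0, -0.002]
wrist_force: [-0.3, -0.4, -0.8]
grip_width: 0.0854
time_s: 10.95
tool_pos: [0.4449, -0.2134, 0.0575]
orientation: [0.703, 0.711, 0.0, 0.001]
wrist_force: [-1.9, 1.9, 7.2]
grip_width: 0.0401
time_s: 11.25
tool_pos: [0.4449, -0.2134, 0.0575]
orientation: [0.703, 0.711, 0.0, 0.001]
wrist_force: [-2.3, -0.1, 6.3]
grip_width: 0.0401
```

```bash
python3 -m jog '[[0,0,-10,0,0,0,0.7],[0,0,-35,0,0,0,0.7],[0,0,-48,0,0,0,0.7],[0,0,-50,0,0,0,0.7],[0,0,-50,0,0,0,0.7]]' 40;  python3 -m jog '[[20,5,0,0,0,-0.7,0.7],[40,10,0,0,0,0,0.7],[45,10,0,0,0,0,0.7],[45,10,0,0,0,0,0.7],[45,10,0,0,0,0,0.7]]' 40; python3 -m jog '[[45,10,0,0,0,0,0.7],[45,10,0,0,0,0,0.7],[40,10,0,0,0,0,0.7],[25,7,0,0,0,0,0.7],[0,0,0,0,0,0,0.7]]' 40; python3 -m jog '[[0,0,0,0,0,0,0.7],[0,0,0,0,0,0,0.7]]'
python3 - <<'E'
from h import *
goal([.525,.1375,.113],91.4)
E
```

```text
time_s: 11.75
tool_pos: [0.4436, -0.2125, 0.252]
orientation: [0.703, 0.711, 0.0, 0.0]
wrist_force: [1.4, -0.8, -2.1]
grip_width: 0.0399
time_s: 12.25
tool_pos: [0.4845, -0.0155, 0.2502]
orientation: [0.699, 0.715, 0.0, 0.001]
wrist_force: [0.6, -0.7, -0.9]
grip_width: 0.04
time_s: 12.75
tool_pos: [0.5176, 0.1436, 0.2502]
orientation: [0.696, 0.718, 0.001, -0.001]
wrist_force: [-1.0, -0.1, -1.3]
grip_width: 0.04
time_s: 12.95
tool_pos: [0.5178, 0.1373, 0.2494]
orientation: [0.699, 0.715, -0.0, 0.0]
wrist_force: [1.0, -0.2, -1.5]
grip_width: 0.0399
shift mm [  0.2   7.2 136.4]
turn deg [-0.01  0.06 -0.12]
```

```bash
python3 -m jog '[[0,7.2,5,0,0,0,0.7],[0,0,25,0,0,0,0.7],[0,0,40,0,0,0,0.7],[0,0,38,0,0,0,0.7],[0,0,20,0,0,0,0.7]]' 40; python3 -m jog '[[0,0,10,0,0,0,0.7],[0,0,3,0,0,0,0.7],[0,0,2,0,0,0,0.7],[0,0,0,0,0,0,0.7],[0,0,0,0,0,0,0.7]]' 40
```

```text
time_s: 13.45
tool_pos: [0.5243, 0.1367, 0.118]
orientation: [0.699, 0.715, -0.002, -0.001]
wrist_force: [-0.6, -1.1, -0.8]
grip_width: 0.0399
time_s: 13.95
tool_pos: [0.5258, 0.139, 0.1071]
orientation: [0.699, 0.715, 0.001, 0.001]
wrist_force: [0.3, 0.3, -1.2]
grip_width: 0.0403
```

```bash
python3 -m jog '[[-1,0,2,0,0,0,0.7],[0,0,1,0,0,0,0.7],[0,0,0.5,0,0,0,0.7],[0,0,0,0,0,0,0.7],[0,0,0,0,0,0,0.7]]' 40; python3 -m jog '[[0,0,1,0,0,0,0.7],[0,0,0,0,0,0,0.7],[0,0,0,0,0,0,0.7]]' 40
```

```text
time_s: 14.45
tool_pos: [0.5253, 0.1379, 0.1026]
orientation: [0.699, 0.716, 0.0, 0.0]
wrist_force: [-0.3, -1.2, -0.4]
grip_width: 0.04
time_s: 14.75
tool_pos: [0.5252, 0.138, 0.1025]
orientation: [0.699, 0.716, 0.0, 0.0]
wrist_force: [-3.3, -2.3, 10.5]
grip_width: 0.0405
```

```bash
python3 -m jog '[[0,0,-0.6,0,0,0,0.7],[0,0,0,0,0,0,0.5],[0,0,0,0,0,0,0.3],[0,0,0,0,0,0,0],[0,0,0,0,0,0,0]]' 40; python3 -m jog '[[0,0,-10,0,0,0,0],[0,0,-30,0,0,0,0],[0,0,-45,0,0,0,0],[0,0,-35,0,0,0,0],[-27,-6,0,0,0,0,0]]'; python3 -m jog '[[-45,-12,0,0,0,0,0],[-45,-12,0,0,0,0,0],[-45,-12,0,0,0,0,0],[-45,-12,0,0,0,0,0],[-45,-12,0,0,0,0,0]]'; python3 -m jog '[[-25,-6,0,0,0,0,0],[0,0,0,0,0,0,0],[0,0,0,0,0,0,0]]'
python3 - <<'E'
from h import *
goal([.459,-.139,.046],91)
cv2.imwrite("pics/w5.png",robot.get_image("wrist")[:,:,::-1])
print(proj(robot.calibration("wrist"),[.459,-.139,.095]))
np.save("cw5.npy",robot.calibration("wrist")["extrinsics"])
a=robot.get_image("top")[225:330,160:390,::-1];b=cv2.imread("pics/w5.png")
cv2.imwrite("pics/c5.png",np.vstack([cv2.resize(a,(640,292),interpolation=cv2.INTER_CUBIC),b[:300]]))
E
```

```text
time_s: 15.25
tool_pos: [0.5252, 0.1379, 0.1021]
orientation: [0.699, 0.715, -0.0, -0.0]
wrist_force: [-0.4, 0.1, -0.4]
grip_width: 0.0838
time_s: 15.75
tool_pos: [0.5221, 0.116, 0.2281]
orientation: [0.697, 0.717, 0.005, 0.002]
wrist_force: [0.0, 0.9, -0.2]
grip_width: 0.0854
time_s: 16.25
tool_pos: [0.4647, -0.1172, 0.2231]
orientation: [0.698, 0.716, 0.0, 0.0]
wrist_force: [0.6, 0.5, 0.0]
grip_width: 0.0855
time_s: 16.55
tool_pos: [0.4599, -0.1408, 0.2227]
orientation: [0.699, 0.715, 0.0, 0.0]
wrist_force: [0.7, 1.2, -0.7]
grip_width: 0.0859
shift mm [  1.8  -1.  176.7]
turn deg [ 0.04 -0.01  0.29]
[316.99646044 229.13700408]
```

View pics/c5.png

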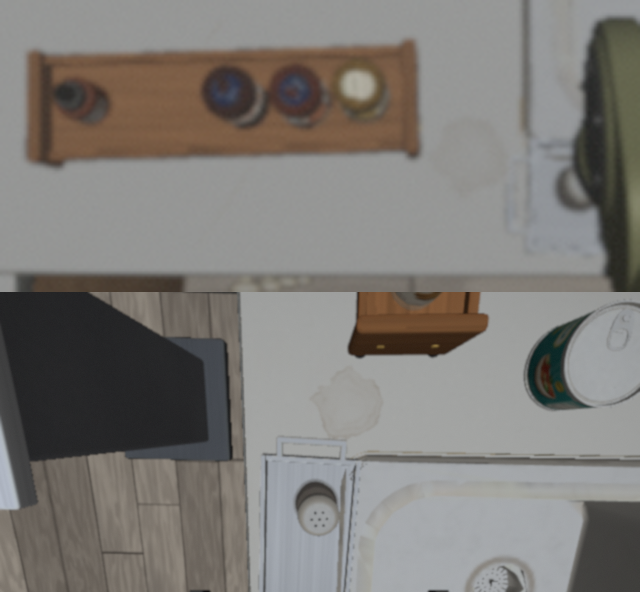

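```bash
python3 -m jog '[[4.5,0,22,0,0,0,0],[0,0,45,0,0,0,0],[0,0,45,0,0,0,0],[0,0,40,0,0,0,0],[0,0,24,0,0,0,0]]' 35;  python3 -m jog '[[0,0,0,0,0,0,0],[0,0,0,0,0,0,0.3],[0,0,0,0,0,0,0.45],[0,0,0,0,0,0,0.6],[0,0,0,0,0,0,0.7]]' 35; python3 -m jog '[[0,0,0,0,0,0,0.7],[0,0,0,0,0,0,0.7],[0,0,0,0,0,0,0.7]]' 35
```

```text
time_s: 17.15
tool_pos: [0.459, -0.1341, 0.0439]
orientation: [0.698, 0.717, -0.0, -0.001]
wrist_force: [-0.2, -0.7, -0.6]
grip_width: 0.0855
time_s: 17.65
tool_pos: [0.4606, -0.1365, 0.0477]
orientation: [0.699, 0.715, 0.0, 0.001]
wrist_force: [-2.2, 0.6, 8.0]
grip_width: 0.0358
time_s: 17.95
tool_pos: [0.4606, -0.1365, 0.0477]
orientation: [0.699, 0.715, 0.0, 0.001]
wrist_force: [-1.9, 1.6, 8.1]
grip_width: 0.0364
```

```bash
python3 -m jog '[[0,0,0,0,0,0,0.5],[0,0,0,0,0,0,0.3],[0,0,0,0,0,0,0.2],[0,0,4,0,0,0,0.2],[0,0,4,0,0,0,0.2]]' 35;  python3 -m jog '[[0,0,0,0,0,0,0.2],[0,0,0,0,0,0,0.3],[0,0,0,0,0,0,0.4],[0,0,0,0,0,0,0.45],[0,0,0,0,0,0,0.5]]' 30; python3 -m jog '[[0,0,0,0,0,0,0.55],[0,0,0,0,0,0,0.6],[0,0,0,0,0,0,0.65]]' 30
python3 - <<'E'
from h import *
cv2.imwrite("pics/c6.png",robot.get_image("wrist")[120:440,150:490,::-1])
E
```

```text
time_s: 18.45
tool_pos: [0.4598, -0.1363, 0.0379]
orientation: [0.699, 0.715, 0.0, 0.0]
wrist_force: [0.4, 0.6, -0.6]
grip_width: 0.0683
time_s: 18.95
tool_pos: [0.4598, -0.1362, 0.0383]
orientation: [0.699, 0.715, 0.0, 0.0]
wrist_force: [-0.0, -0.7, -0.6]
grip_width: 0.0425
time_s: 19.25
tool_pos: [0.4598, -0.1363, 0.0386]
orientation: [0.699, 0.716, -0.0, 0.0]
wrist_force: [-1.7, 0.7, 6.6]
grip_width: 0.0384
```

View pics/c6.png

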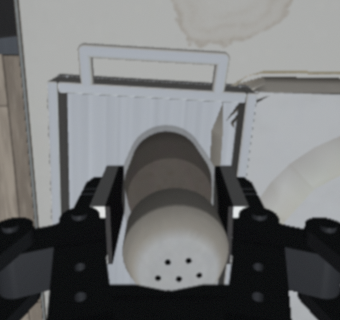

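```bash
python3 -m jog '[[0,0,0,0,0,0,0.45],[0,0,0,0,0,0,0.3],[0,0,-4,0,0,0,0.3],[0,0,0,0,0,0,0.3],[0,0,0,0,0,0,0.4]]' 30;  python3 -m jog '[[0,0,0,0,0,0,0.45],[0,0,0,0,0,0,0.5],[0,0,0,0,0,0,0.55],[0,0,0,0,0,0,0.6],[0,0,0,0,0,0,0.7]]' 40; python3 -m jog '[[0,0,0,0,0,0,0.75],[0,0,0,0,0,0,0.75],[0,0,0,0,0,0,0.75]]' 45;python3 -m jog '[[0,0,-3,0,0,0,0.75],[0,0,-3,0,0,0,0.75],[0,0,-3,0,0,0,0.75],[0,0,0,0,0,0,0.75],[0,0,0,0,0,0,0.75]]' 45
python3 - <<'E'
from h import *
cv2.imwrite("pics/c7.png",np.hstack([robot.get_image("wrist")[120:440,150:490,::-1],cv2.resize(robot.get_image("side")[250:330,230:310,::-1],(320,320))]))
E
```

```text
time_s: 19.8
tool_pos: [0.4599, -0.1363, 0.0423]
orientation: [0.699, 0.715, 0.0, 0.0]
wrist_force: [-0.3, 0.5, -0.5]
grip_width: 0.0512
time_s: 20.3
tool_pos: [0.46, -0.1363, 0.0426]
orientation: [0.699, 0.715, 0.0, 0.0]
wrist_force: [0.1, 1.1, 4.6]
grip_width: 0.0373
time_s: 20.6
tool_pos: [0.46, -0.1362, 0.0426]
orientation: [0.699, 0.716, 0.0, 0.0]
wrist_force: [-1.2, -0.0, 5.3]
grip_width: 0.0371
time_s: 21.1
tool_pos: [0.4598, -0.1363, 0.0512]
orientation: [0.699, 0.715, 0.0, 0.0]
wrist_force: [-0.8, 0.1, -1.2]
grip_width: 0.0373
```

View pics/c7.png

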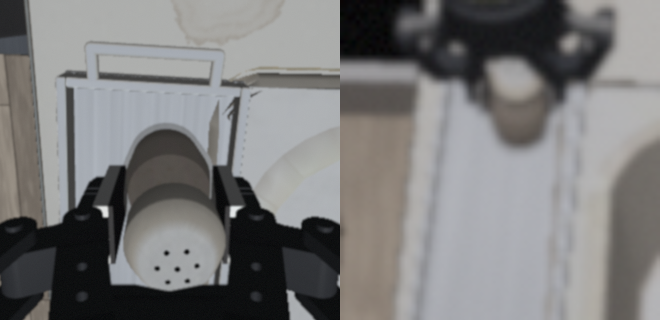

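```bash
python3 -m jog '[[0,0,-20,0,0,0,0.75],[0,0,-40,0,0,0,0.75],[0,0,-45,0,0,0,0.75],[0,0,-45,0,0,0,0.75],[0,0,-45,0,0,0,0.75]]' 45;  python3 -m jog '[[20,5,0,0,0,0,0.75],[40,9,0,0,0,0,0.75],[45,9.5,0,0,0,0,0.75],[45,9.5,0,0,0,0,0.75],[45,9.5,0,0,0,0,0.75]]' 45; python3 -m jog '[[45,9.5,0,0,0,0,0.75],[45,9.5,0,0,0,0,0.75],[34,8,0,0,0,0,0.75],[15,4,0,0,0,0,0.75],[0,0,0,0,0,0,0.75]]' 45; python3 -m jog '[[0,0,0,0,0,0,0.75],[0,0,0,0,0,0,0.75]]'
python3 - <<'E'
from h import *
goal([.524,.193,.0876],91.4)
E
```

```text
time_s: 21.7
tool_pos: [0.4592, -0.136, 0.2479]
orientation: [0.698, 0.716, -0.0, -0.0]
wrist_force: [0.4, -1.2, -0.8]
grip_width: 0.0368
time_s: 22.2
tool_pos: [0.4975, 0.0612, 0.2461]
orientation: [0.699, 0.715, -0.0, 0.0]
wrist_force: [1.4, -1.0, -1.5]
grip_width: 0.037
time_s: 22.7
tool_pos: [0.5247, 0.2026, 0.2459]
orientation: [0.697, 0.717, 0.0, -0.001]
wrist_force: [0.5, -0.9, -0.6]
grip_width: 0.0369
time_s: 22.9
tool_pos: [0.5253, 0.1978, 0.2459]
orientation: [0.699, 0.715, -0.001, 0.0]
wrist_force: [0.3, -0.9, -0.7]
grip_width: 0.0369
shift mm [ -4.6  -1.3 158.3]
turn deg [-0.03  0.07 -0.13]
```

```bash
python3 -m jog '[[-4.6,-1,5,0,0,0,0.75],[0,0,25,0,0,0,0.75],[0,0,40,0,0,0,0.75],[0,0,40,0,0,0,0.75],[0,0,25,0,0,0,0.75]]' 45; python3 -m jog '[[0,0,12,0,0,0,0.75],[0,0,4,0,0,0,0.75],[0,0,2,0,0,0,0.75],[0,0,0,0,0,0,0.75],[0,0,0,0,0,0,0.75]]' 45
```

```text
time_s: 23.4
tool_pos: [0.5233, 0.1922, 0.1085]
orientation: [0.699, 0.715, -0.002, -0.0]
wrist_force: [0.5, -0.5, -1.1]
grip_width: 0.0369
time_s: 23.9
tool_pos: [0.525, 0.195, 0.0944]
orientation: [0.699, 0.715, 0.001, 0.0]
wrist_force: [-0.3, -1.1, -0.8]
grip_width: 0.037
```

```bash
python3 -m jog '[[-2,-1,2,0,0,0,0.75],[0,0,1.5,0,0,0,0.75],[0,0,1,0,0,0,0.75],[0,0,0,0,0,0,0.75],[0,0,0,0,0,0,0.75]]' 45; python3 -m jog '[[0,0,1,0,0,0,0.75],[0,0,0,0,0,0,0.75],[0,0,0.7,0,0,0,0.75],[0,0,0,0,0,0,0.75],[0,0,0,0,0,0,0.75]]' 45
```

```text
time_s: 24.4
tool_pos: [0.5234, 0.1928, 0.0887]
orientation: [0.699, 0.715, -0.0, -0.0]
wrist_force: [1.1, -0.6, -1.8]
grip_width: 0.0368
time_s: 24.9
tool_pos: [0.5236, 0.193, 0.0876]
orientation: [0.699, 0.716, 0.0, 0.0]
wrist_force: [-0.4, -0.4, 6.2]
grip_width: 0.0369
```

```bash
python3 -m jog '[[0,0,-0.4,0,0,0,0.75],[0,0,0,0,0,0,0.5],[0,0,0,0,0,0,0.3],[0,0,0,0,0,0,0],[0,0,0,0,0,0,0]]' 30; python3 -m jog '[[0,0,-10,0,0,0,0],[0,0,-30,0,0,0,0],[0,0,-45,0,0,0,0],[0,0,-45,0,0,0,0],[-20,-5,-20,0,0,0,0]]'; python3 -m jog '[[-45,-12,0,0,0,0,0],[-45,-12,0,0,0,0,0],[-45,-12,0,0,0,0,0],[-45,-12,0,0,0,0,0],[-45,-12,0,0,0,0,0]]'; python3 -m jog '[[-45,-6,0,0,0,0,0],[-45,0,0,0,0,0,0],[-30,0,0,0,0,0,0],[0,0,0,0,0,0,0],[0,0,0,0,0,0,0]]'
python3 - <<'E'
from h import *
a=robot.get_image("top")[225:330,160:330,::-1];b=robot.get_image("side")[120:250,270:345,::-1]
a=cv2.resize(a,None,fx=3,fy=3,interpolation=cv2.INTER_CUBIC);b=cv2.resize(b,None,fx=3.5,fy=3.5,interpolation=cv2.INTER_CUBIC)
w=np.zeros((455,780,3),np.uint8);w[:315,:510]=a;w[:455,515:515+b.shape[1]]=b;cv2.imwrite("pics/fin.png",w)
E
```

```text
time_s: 25.4
tool_pos: [0.5234, 0.1928, 0.0873]
orientation: [0.699, 0.715, -0.0, -0.0]
wrist_force: [1.0, -0.1, -0.6]
grip_width: 0.0834
time_s: 25.9
tool_pos: [0.5197, 0.1766, 0.2424]
orientation: [0.697, 0.717, 0.004, 0.0]
wrist_force: [0.0, 0.2, -0.1]
grip_width: 0.0853
time_s: 26.4
tool_pos: [0.4636, -0.0552, 0.2382]
orientation: [0.698, 0.716, 0.0, 0.0]
wrist_force: [1.0, -0.4, 0.5]
grip_width: 0.0855
time_s: 26.9
tool_pos: [0.461, -0.1739, 0.2378]
orientation: [0.699, 0.715, 0.0, -0.0]
wrist_force: [0.6, 0.8, 0.4]
grip_width: 0.0854
```

View pics/fin.png

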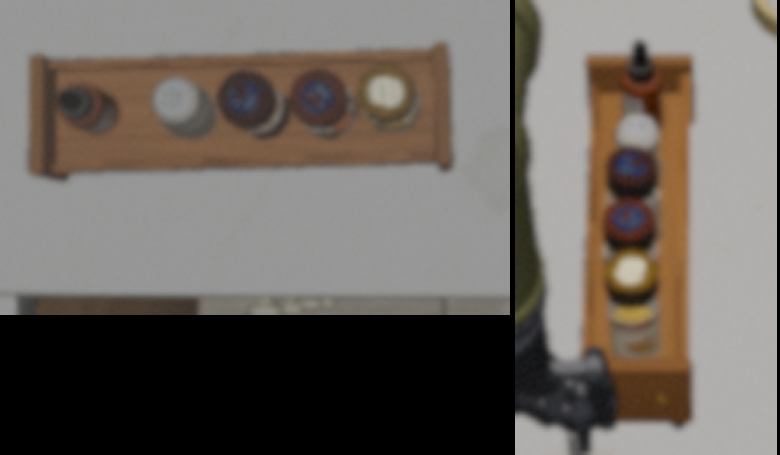

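```bash
python3 - <<'E'
from h import *
c=robot.calibration("top");f=lambda x,y:(160+(x+.5)/3-.5,225+(y+.5)/3-.5)
P=[ray(c,f(*uv),z) for uv,z in(((387,93),.155),((319,98),.155),((248,100),.155),((177,100),.14),((75,101),.152))]
for p in P:print(p.round(4), "off mid",round((p[0]-(.522-(p[1]-.151)*.0237))*1000,1))
print([round(np.linalg.norm((P[i]-P[i+1])[:2])*1000,1) for i in range(4)])
print(robot.finish_job())
E
```

```text
[0.5269 0.037  0.155 ] off mid 2.2
[0.5234 0.0842 0.155 ] off mid -0.2
[0.5221 0.1337 0.155 ] off mid -0.3
[0.5238 0.1865 0.14  ] off mid 2.7
[0.5217 0.2565 0.152 ] off mid 2.2
[np.float64(47.3), np.float64(49.5), np.float64(52.8), np.float64(70.1)]
the job is handed in; nothing more can be done
None
```

The two jars and the salt shaker now stand on the shelf in a row from the jar that was already there, with the shaker at the end. I handed the job in at about 27 s; no verdict is reported.

- **Final check (top and side pictures):** all of them stand upright. From the fixed jar onward, the centres are about 47, 50 and 53 mm apart, which leaves gaps of about 6, 9 and 10 mm. All are within 3 mm of the shelf's middle line.
- **Set-down:** wrist force at contact stayed below 16 N.
- **Left alone:** the jar on the shelf read within about 1 mm of its earlier position. The dropper bottle also read within about 1 mm, against a picture taken after the first jar was placed. I did not re-measure the tin and garlic, but the arm never went near them.
- **Disagreements:**
  - The top and wrist cameras differed by about 3 mm in x.
  - The shaker gripped narrower than the stated 44 mm (36–38 mm), so I regripped it twice before lifting. It then held without slipping.

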